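Check a colour-reader probe on the reference tile

TASK

Slide the tile carriage along its rail towards the end stop until the sprung rollers click into its side notches and hold it there. Then take the probe out of its holder and hold it with its nose inside the ring on the white tile, square to the sloping tile face, pressed gently so that the spring nose is pushed part of the way in but not to its end. Finish while still holding it like that, with the carriage still clicked home, and leave the tube rack, slide box and bottle alone.

Things in the scene. Friction and masses are not known exactly. Their poses are not given: they have to be found in the camera images.
- rail: fixed grey base plate 260 x 130 x 12 mm, origin at the centre of its underside. A greased steel bar 18 mm wide, top 28 mm above the bench, runs along its x from -125 to +95 mm. At the +x end: an end stop 60 mm wide, 48 mm high, its face at x = 102.5 mm. At x = 84 mm on each side a vertical roller, radius 6 mm, sprung inwards from a bearing block at y = +/-54 mm (34 mm high)
- rail_home (a point): where the carriage's origin must come: rail x = +50, y = 0, z = 14 mm, same axes as the rail. The end stop lets the carriage go 2.5 mm beyond it
- carriage: loose aluminium carriage 100 (x) x 50 (y) mm, about 350 g: an upside-down U on the rail (2.5 mm play each side). It starts on the rail, 70 to 110 mm short of home, same yaw. Origin: centre of its underside, 14 mm above the bench; deck at z = 20 mm. Pushed to +x it spreads the rollers (about 7 N; 5 N to pull it out again) until they drop into a notch in each side 34 mm ahead of its origin
- fin (a point): the carriage's handle, a black upright fin 22 mm long (x), 14 mm thick (y), standing from the deck (z = 20 mm) to z = 55 mm at the end away from the stop. This point: its middle at carriage x = -37, y = 0, z = 44 mm, where the TCP can grip it from above
- tile: white tile 46 x 44 mm fixed on the carriage ahead of the fin, sloping 20 degrees, lower edge towards the fin. Origin: the marked spot on its face, at the centre of a thin black ring of 11.5 mm radius, at carriage x = 12, y = 0, z = 50 mm. z axis: square out of the face (leaning back towards the fin); y axis: the carriage's y
- holder: fixed grey block 70 x 70 x 60 mm, origin at the centre of its underside, with a square 17 mm through hole down its middle in which the probe stands
- probe: loose pen-like probe 131 mm long, about 120 g, standing nose down in the holder. Origin: end of its relaxed nose, 10 mm above the bench; z: from nose to top. Black spring nose, radius 4 mm, ball end, to z = 14 mm; steel barrel, diameter 14 mm, to z = 50; white square body 24 x 24 mm (same yaw as the holder) to z = 128, its shoulder resting on the holder; small cap to z = 131
- probe_grip (a point): middle of the probe's white body at probe z = 90 mm, on its axis, 100 mm above the bench in the holder: where to grip. Lift the probe 60 mm or more to clear the holder
- probe_tip (a point): the very end of the probe's nose; it moves with the spring nose
- sleeve (a joint): how far the spring nose is pushed in, m: 0 relaxed, 0.010 fully in. It takes 1.2 N to start it and 4.2 N at the full 10 mm (300 N/m)
- tube_rack: loose grey rack 120 x 60 mm with ten capped tubes, 94 mm tall, origin at the centre of its underside; leave it alone. The holder stands on one side of the rail and the rack on the other, left or right
- slide_box: loose blue and white slide box 100 x 80 x 34 mm, origin at the centre of its underside; leave it alone
- oil_bottle: loose small amber bottle, 36 mm in diameter, 75 mm tall, origin at the centre of its underside; leave it alone
There are look-alikes about, which are no part of the job. Leave any purple look-alike of the carriage alone. What is shaped like the holder but purple is not meant.

How it is judged:
On the way, in this order (a step that is already met when the one before it is completed fails the run):
1. the carriage is home on the rail, held by the rollers (x of carriage in the frame of rail between 0.046 and 0.054 m and z of carriage in the frame of rail below 0.018 m and linear speed of carriage below 0.01 m/s), for 0.2 s.
2. the probe is out of its holder, in the fingers (contact force between the fingers and probe above 1 N and contact force between probe and holder below 0.05 N and height (world z) of probe above 0.045 m), for 0.2 s.
At the end, for the whole second after the job is handed in: For the last second: the carriage within 4 mm of home and down on the rail; the probe still in the fingers and touching the tile with 0.8 to 7 N, its nose end within 9 mm of the ring's centre, its axis within 0.15 rad (8.6 degrees) of square to the tile, its spring nose 1 to 9.5 mm in, and still (x of carriage in the frame of rail between 0.046 and 0.054 m and z of carriage in the frame of rail below 0.018 m and distance between probe_tip and tile below 0.009 m and angle between the z axis of probe and the z axis of tile, either way round below 0.15 rad and contact force between probe and tile between 0.8 and 7 N and value of joint sleeve between 0.001 and 0.0095 m and contact force between the fingers and probe above 1 N and contact force between probe and holder below 0.05 N and linear speed of probe below 0.02 m/s); the arm keeps its last pose, push and grip.
It fails at once if the probe is pressed hard on the tile or carriage (over 15 N) (contact force between probe and carriage above 15 N).
It fails at once if the tube rack is moved by over 30 mm (distance of tube_rack from where it was at the start of the episode above 0.03 m).
It fails at once if the slide box is moved by over 30 mm (distance of slide_box from where it was at the start of the episode above 0.03 m).
It fails at once if the bottle is moved by over 30 mm (distance of oil_bottle from where it was at the start of the episode above 0.03 m).
It also fails if it takes over 61 s, if anything falls off the work surface, if the arm or the gripper's body presses on something with over 40 N, if the wrist force passes 120 N, or if a joint passes its speed limit or range.

ROBOT

A 7-joint arm with a two-finger parallel gripper is mounted at the origin on the work surface. World frame = base frame: x ahead of the robot, y to its left, z up, the work surface at z = 0. Lengths are in m, angles in rad, forces in N, time in s.
With the tool pointing down it reaches from about 0.425 to 0.925 m from the base axis. Payload 6.8 kg.
Tool frame: the origin (TCP) lies between the finger pads, 19 mm behind the fingertips; this is the grasp point; z points along the fingers, y is the line along which they close (so a half turn about z gives the same grasp; the last joint's range is limited). The gripper opens to 85 mm and grips with 20 to 120 N. Pads are 22 mm wide; open, the fingers measure 114 mm over their backs; the gripper's body (76 mm by 85 mm) begins 54 mm behind the grasp point. The pads swing forward as they close: fully open they stand 13 mm farther back than shut.
Start: joints at [-1.346, 0.477, 0.022, 1.555, -0.011, 1.109, -0.083], TCP at [0.221, 0.638, 0.25] pointing down, gripper open.
Joint ranges: [-2.96, 2.96], [-0.34, 2.1], [-1.41, 1.46], [0.24, 2.44], [-1.37, 4.51], [0.17, 1.92], [-2.96, 2.96]. Speed limits (rad/s): [2.39, 2.39, 3.14, 3.14, 3.14, 3.14, 3.14].

INTERFACE

Orientations are given as a rotation vector (axis times angle).
In Python, from bench import status, vision, r gives the robot as it stands. The module is installed in compiled form; this text tells all that it offers.
- The arm moves only by the shell command python3 -m handwheel 'ROWS' [OPENING] [FORCE]. ROWS is JSON, a list of rows, each an object with "dp": the shift along the tool's x, y, z in m, a list of three; "delta_rot": the turn, a rotation vector about the tool's x, y, z in rad, a list of three. In form: [{"dp": [x, y, z], "delta_rot": [rx, ry, rz]}, ...]. A call has 1 to 12 rows; each row is the pose to reach, as a shift and turn from the pose commanded when the call began, along the tool's axes at that moment; what a row does not reach only later rows make up. A row lasts 1/8 s, in which the tool goes at most 62.5 mm and 10.7 degrees, less where a joint would pass 70% of its speed; a pose out of reach is approached as far as the arm can. A call with a gripper value outside its range is refused whole. OPENING is the opening, from 0 (shut) to 1 (fully open), set as the call begins (- or left out, the last holds). The fingers move at their own pace and stop on an object; FORCE is the grip in N (left out, the last holds). Time passes only in rows, so rows that repeat a pose let the fingers close. It gives the time, the measured TCP pose, the force, the opening and the grip force at its end, in the units of the state.
- status.get_obs(): the state, without advancing time (a new reading comes with each control period).
- vision.grab_frame(name): name is "side" or "top" or "wrist"; returns a dict with "img" (480x640x3 uint8, blue, green, red), "fovy" (degrees; the focal length in pixels is half the picture's height over the tangent of half this angle, whatever the lens; pixels are square), "cx", "cy" (the principal point, pixels), "world_from_camera" (4x4, takes a point from camera to world coordinates). Camera axes: x right, y up, looking along -z (the intrinsics and any distortion apply to the point x, -y, -z); pixel columns grow to the right and rows downward; lengths in m; the calibration is good to about 2 mm. A picture is of the moment at which its call begins. There is no depth.
- r.hand_in(): hands the job in; it is judged then, once.
The state is a dict: "clock": time; "joints": joint angles; "qvel": joint speeds; "tau": joint torques, N m; "tcp_pos": TCP position; "orientation": TCP orientation; "contact_force": force on the tool from outside, world axes, zero at the start; "moment": the same for the moment, N m; "grip_width": finger opening in m; "gripper_force": force on a finger pad.
Only numpy, scipy, OpenCV 4.12 (cv2) and the standard library are available. Lean on these libraries where they do the work, as an engineer would, in place of code of your own. Each camera call takes 0.05 s, during which the arm holds its last target. There are 200 camera calls.

## Working session

There is one attempt and no reset: what is moved stays moved. The work goes in short steps, Python scripts to look and compute and a shell command to move; the robot and the scene stay as the last step left them, time stands still between calls to the robot, and variables do not carry over. Pictures are saved under pics/ and viewed, at most 10 in all, crops included, and the job is handed in when it is done.

```bash
mkdir -p pics; python3 - <<'E'
from bench import status, vision
import cv2,numpy as np
o=status.get_obs()
for k,v in o.items(): print(k,np.round(v,4).tolist() if not isinstance(v,(float,int)) else v)
for n in ("top","side"):
    f=vision.grab_frame(n); cv2.imwrite(f"pics/{n}0.png",f["img"])
    print(n,{k:(np.round(v,4).tolist() if k!="img" else v.shape) for k,v in f.items()})
E
```

```text
clock 0.0
joints [-1.3461, 0.4778, 0.0224, 1.5564, -0.0115, 1.1093, -0.0831]
qvel [0.0002, 0.002, -0.0002, 0.0002, -0.0004, -0.0007, 0.0002]
tau [-0.0, -59.6441, 1.6076, -28.1189, 0.0123, 0.0092, -0.0]
tcp_pos [0.2203, 0.6374, 0.2491]
orientation [-0.5203, -3.098, 0.0028]
contact_force [0.4153, -0.2935, 0.0677]
moment [-0.0137, 0.0197, -0.0295]
gripper_force 0.0
grip_width 0.08540991025277492
top {'img': (480, 640, 3), 'fovy': 42.7886, 'cx': 316.6708, 'cy': 238.8561, 'world_from_camera': [[0.0181, 0.9792, -0.2019, 0.3365], [-0.9998, 0.0188, 0.002, 0.0165], [0.0057, 0.2019, 0.9794, 1.1999], [0.0, 0.0, 0.0, 1.0]]}
side {'img': (480, 640, 3), 'fovy': 46.1423, 'cx': 323.3392, 'cy': 226.9054, 'world_from_camera': [[0.9383, 0.2692, -0.2173, 0.335], [-0.3459, 0.7196, -0.6021, -0.5948], [-0.0057, 0.64, 0.7683, 0.8222], [0.0, 0.0, 0.0, 1.0]]}
```

View pics/top0.png

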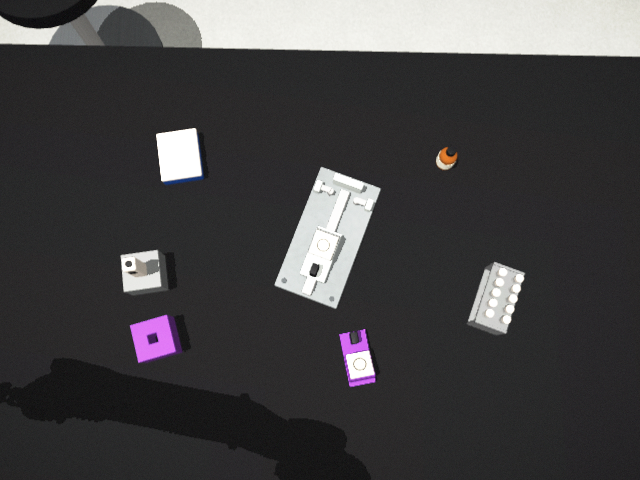

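View pics/side0.png

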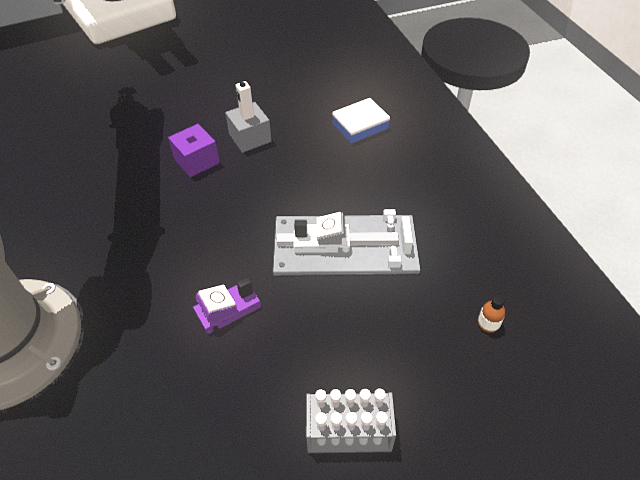

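```bash
cat > h.py <<'E'
import numpy as np,cv2
from bench import status,vision
from scipy.spatial.transform import Rotation as R
def ray(f,uv):
    fl=240/np.tan(np.radians(f["fovy"])/2); T=np.array(f["world_from_camera"])
    d=T[:3,:3]@np.array([(uv[0]-f["cx"])/fl,-(uv[1]-f["cy"])/fl,-1]); return T[:3,3],d
def onz(f,uv,z):
    c,d=ray(f,uv); return c+d*(z-c[2])/d[2]
def proj(f,p):
    fl=240/np.tan(np.radians(f["fovy"])/2); T=np.array(f["world_from_camera"])
    q=T[:3,:3].T@(np.array(p)-T[:3,3]); return np.array([f["cx"]+fl*q[0]/-q[2],f["cy"]-fl*q[1]/-q[2]])
def comp(mask,seed_box):
    x0,y0,x1,y1=seed_box; m=np.zeros_like(mask); m[y0:y1,x0:x1]=mask[y0:y1,x0:x1]
    c,_=cv2.findContours(m,cv2.RETR_EXTERNAL,cv2.CHAIN_APPROX_NONE); return max(c,key=cv2.contourArea)
E
python3 - <<'E'
from h import *
def quad(c):
    h=cv2.convexHull(c)
    for e in np.linspace(1,30,60):
        a=cv2.approxPolyDP(h,e,True)
        if len(a)<=4: return a[:,0].astype(float)
for n,boxes in (("top",dict(rail=(260,155,395,320),fin=(300,255,328,283),holder=(112,240,172,300))),("side",dict(rail=(265,205,425,280),fin=(290,215,310,240)))):
    f=vision.grab_frame(n); g=cv2.cvtColor(f["img"],cv2.COLOR_BGR2GRAY)
    br=(g>100).astype(np.uint8)*255
    for k,b in boxes.items():
        if k=="fin":
            x0,y0,x1,y1=b; s=g[y0:y1,x0:x1]<70; ys,xs=np.nonzero(s); uv=(xs.mean()+x0,ys.mean()+y0)
            print(n,k,uv,len(xs),(xs.min()+x0,ys.min()+y0,xs.max()+x0,ys.max()+y0),onz(f,uv,.060).round(4))
        else:
            c=comp(br,b); q=quad(c); P=np.array([onz(f,u,.012 if k=="rail" else .06) for u in q])
            print(n,k,q.tolist(),"\n",P.round(4).tolist(),"mean",P.mean(0).round(4)); print(np.linalg.norm(P-np.roll(P,-1,0),axis=1).round(4),[round(np.degrees(np.arctan2(*(np.roll(P,-1,0)-P)[i,1::-1])),1) for i in range(4)])
# zoomed crops
t=vision.grab_frame("top")["img"]
a=cv2.resize(t[155:320,262:392],None,fx=3.6,fy=3.6,interpolation=cv2.INTER_CUBIC)[:594]
b=cv2.resize(t[240:300,112:172],None,fx=5,fy=5,interpolation=cv2.INTER_CUBIC)
o=np.zeros((600,800,3),np.uint8); o[:a.shape[0],:a.shape[1]]=a; o[:300,480:780]=b
s=vision.grab_frame("side")["img"][75:155,220:280]; s=cv2.resize(s,None,fx=3.6,fy=3.6); o[305:305+s.shape[0],480:480+s.shape[1]]=s
cv2.imwrite("pics/z.png",o)
E
```

```text
top rail [[321.0, 167.0], [380.0, 188.0], [335.0, 308.0], [274.0, 284.0]] 
 [[0.7305, 0.008, 0.012], [0.6885, -0.1116, 0.012], [0.4455, -0.0238, 0.012], [0.49, 0.0956, 0.012]] mean [ 0.5886 -0.008   0.012 ]
[0.1268 0.2584 0.1275 0.2559] [np.float64(-109.3), np.float64(160.1), np.float64(69.6), np.float64(-20.0)]
top fin (np.float64(314.55357142857144), np.float64(269.60714285714283)) 56 (np.int64(310), np.int64(264), np.int64(318), np.int64(276)) [0.5124 0.0171 0.06  ]
top holder [[157.0, 250.0], [161.0, 285.0], [123.0, 291.0], [120.0, 255.0]] 
 [[0.5442, 0.3155, 0.06], [0.478, 0.3034, 0.06], [0.4654, 0.3733, 0.06], [0.5333, 0.3845, 0.06]] mean [0.5052 0.3442 0.06  ]
[0.0674 0.071  0.0689 0.0698] [np.float64(-169.6), np.float64(100.2), np.float64(9.4), np.float64(-81.0)]
side rail [[412.0, 216.0], [419.0, 272.0], [273.0, 272.0], [276.0, 216.0]] 
 [[0.7312, 0.0064, 0.012], [0.6856, -0.1151, 0.012], [0.4457, -0.0256, 0.012], [0.4891, 0.097, 0.012]] mean [ 0.5879 -0.0093  0.012 ]
[0.1298 0.256  0.1301 0.2585] [np.float64(-110.6), np.float64(159.5), np.float64(70.5), np.float64(-20.5)]
side fin (np.float64(298.1864406779661), np.float64(228.4406779661017)) 59 (np.int64(290), np.int64(215), np.int64(305), np.int64(236)) [0.5079 0.0147 0.06  ]
```

View pics/z.png

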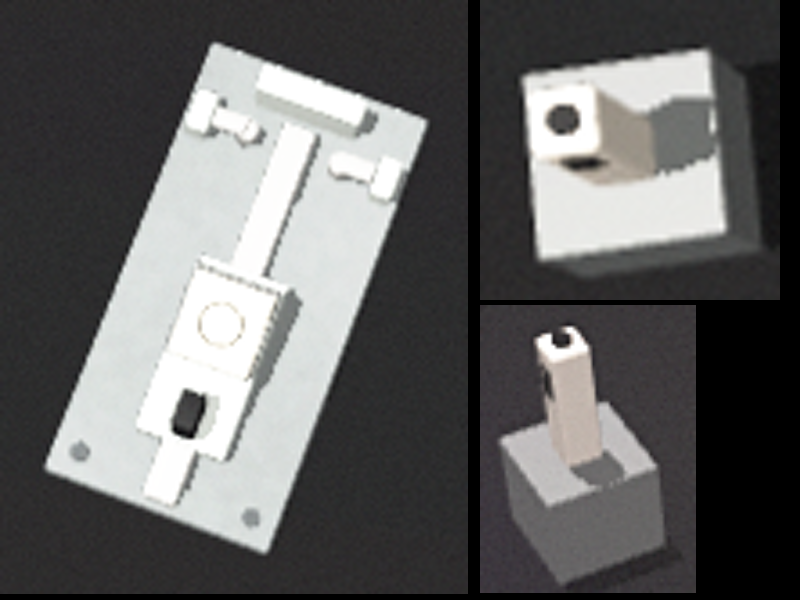

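```bash
cat >> h.py <<'E'
YR=np.radians(-20.2); XR=np.array([np.cos(YR),np.sin(YR),0]); YRv=np.array([-np.sin(YR),np.cos(YR),0]); RC=np.array([.588,-.0087,0])
def down(ydir):
    z=np.array([0,0,-1.]); y=np.array(ydir,float); y/=np.linalg.norm(y); return np.c_[np.cross(y,z),y,z]
def rel(p,Rt=None,half=True):
    o=status.get_obs(); R0=R.from_rotvec(o["orientation"]).as_matrix()
    if Rt is None: Rt=R0
    best=min([Rt]+([Rt@np.diag([-1,-1,1])] if half else []),key=lambda M:np.linalg.norm(R.from_matrix(R0.T@M).as_rotvec()))
    print("dp",(R0.T@(np.array(p)-o["tcp_pos"])).round(4).tolist(),"rot",R.from_matrix(R0.T@best).as_rotvec().round(4).tolist())
E
python3 - <<'E'
from h import *
f=vision.grab_frame("top")
p=onz(f,(323.1,245),.064); d=p-RC; print("ring",p.round(4),"railx,y",d@XR,d@YRv)
fin=RC+XR*(d@XR-.049); print("fin",fin.round(4))
q=onz(f,(128.3,263.8),.141);print("probe top",q.round(4))
s=vision.grab_frame("side"); q2=onz(s,(480/3.6*0+220+(561-480)/3.6,75+(338-305)/3.6),.141);print(q2.round(4))
fin[2]=.16; rel(fin,down(YRv))
print(R.from_rotvec(status.get_obs()["orientation"]).as_matrix().round(3))
E
```

```text
ring [0.5591 0.0018 0.064 ] railx,y -0.030754038334842186 -8.286836480462731e-05
fin [0.5132 0.0188 0.    ]
probe top [0.504  0.3426 0.141 ]
[0.5048 0.3437 0.141 ]
dp [-0.4789, -0.4894, 0.09] rot [-0.0003, -0.0, 0.0197]
[[-0.945  0.327 -0.   ]
 [ 0.327  0.945 -0.   ]
 [ 0.    -0.    -1.   ]]
```

```bash
python3 -m handwheel '[{"dp":[-0.02,-0.02,0],"delta_rot":[0,0,0.02]},{"dp":[-0.06,-0.06,0],"delta_rot":[0,0,0.02]},{"dp":[-0.10,-0.10,0],"delta_rot":[0,0,0.02]},{"dp":[-0.144,-0.147,0],"delta_rot":[0,0,0.02]},{"dp":[-0.188,-0.192,0],"delta_rot":[0,0,0.02]},{"dp":[-0.232,-0.237,0],"delta_rot":[0,0,0.02]},{"dp":[-0.276,-0.282,0],"delta_rot":[0,0,0.02]},{"dp":[-0.32,-0.327,0],"delta_rot":[0,0,0.02]},{"dp":[-0.364,-0.372,0.02],"delta_rot":[0,0,0.02]},{"dp":[-0.41,-0.42,0.04],"delta_rot":[0,0,0.02]},{"dp":[-0.45,-0.46,0.07],"delta_rot":[0,0,0.02]},{"dp":[-0.479,-0.489,0.09],"delta_rot":[0,0,0.02]}]'
python3 -m handwheel '[{"dp":[0,0,0],"delta_rot":[0,0,0]},{"dp":[0,0,0],"delta_rot":[0,0,0]}]'
python3 - <<'E'
from h import *
rel([.5132,.0188,.058],down(YRv))
cv2.imwrite("pics/w1.png",vision.grab_frame("wrist")["img"])
E
```

```text
clock: 1.9
tcp_pos: [0.5144, 0.0178, 0.1597]
orientation: [0.551, 3.092, 0.001]
contact_force: [0.5, 1.2, -0.1]
grip_width: 0.0855
gripper_force: 0.0
clock: 2.15
tcp_pos: [0.5134, 0.0198, 0.1601]
orientation: [-0.552, -3.092, -0.001]
contact_force: [-0.0, 0.1, -0.1]
grip_width: 0.0848
gripper_force: 0.0
dp [-0.0002, -0.001, 0.1021] rot [0.0003, -0.0004, -0.0005]
```

View pics/w1.png

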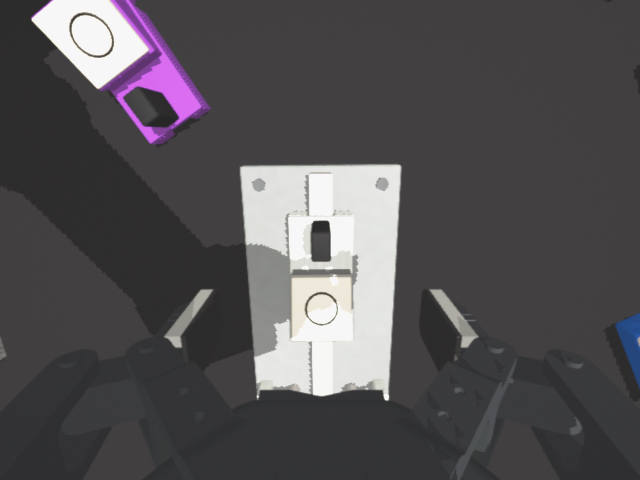

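```bash
python3 -m handwheel '[{"dp":[0,-0.001,0.03],"delta_rot":[0,0,0]},{"dp":[0,-0.001,0.06],"delta_rot":[0,0,0]},{"dp":[0,-0.001,0.085],"delta_rot":[0,0,0]},{"dp":[0,-0.001,0.099],"delta_rot":[0,0,0]},{"dp":[0,-0.001,0.099],"delta_rot":[0,0,0]}]' 0.5
python3 -m handwheel '[{"dp":[0,0,0],"delta_rot":[0,0,0]},{"dp":[0,0,0],"delta_rot":[0,0,0]},{"dp":[0,0,0],"delta_rot":[0,0,0]},{"dp":[0,0,0],"delta_rot":[0,0,0]},{"dp":[0,0,0],"delta_rot":[0,0,0]},{"dp":[0,0,0],"delta_rot":[0,0,0]},{"dp":[0,0,0],"delta_rot":[0,0,0]}]' 0 30
python3 - <<'E'
from h import *
h=RC+XR*(.013);h[2]=.059
rel(h,down(YRv)); d=status.get_obs()["tcp_pos"]-RC; print(d@XR,d@YRv)
E
```

```text
clock: 2.82
tcp_pos: [0.5128, 0.0194, 0.0608]
orientation: [-0.549, -3.092, -0.0]
contact_force: [-0.1, -0.4, 1.0]
grip_width: 0.043
gripper_force: 0.0
clock: 3.7
tcp_pos: [0.514, 0.0187, 0.062]
orientation: [0.551, 3.091, 0.002]
contact_force: [-1.0, 0.6, 7.2]
grip_width: 0.0135
gripper_force: 31.7
dp [-0.0919, -0.0001, 0.0032] rot [0.0014, 0.0015, -0.0002]
-0.07892373861909396 0.00015229111301566858
```

```bash
python3 -m handwheel '[{"dp":[0,0,-0.003],"delta_rot":[0,0,0]},{"dp":[0,0,-0.003],"delta_rot":[0,0,0]},{"dp":[0,0,-0.003],"delta_rot":[0,0,0]}]' 0.3
python3 -m handwheel '[{"dp":[0,0,0],"delta_rot":[0,0,0]},{"dp":[0,0,0],"delta_rot":[0,0,0]},{"dp":[0,0,0],"delta_rot":[0,0,0]},{"dp":[0,0,0],"delta_rot":[0,0,0]},{"dp":[0,0,0],"delta_rot":[0,0,0]},{"dp":[0,0,0],"delta_rot":[0,0,0]}]' 0 30
python3 -m handwheel '[{"dp":[-0.01,0,0],"delta_rot":[0,0,0]},{"dp":[-0.02,0,0],"delta_rot":[0,0,0]},{"dp":[-0.03,0,0],"delta_rot":[0,0,0]},{"dp":[-0.04,0,0],"delta_rot":[0,0,0]},{"dp":[-0.05,0,0],"delta_rot":[0,0,0]},{"dp":[-0.05,0,0],"delta_rot":[0,0,0]}]'
python3 - <<'E'
from h import *
h=RC+XR*(.013);h[2]=.062
rel(h,down(YRv)); o=status.get_obs();d=o["tcp_pos"]-RC; print(d@XR,d@YRv, o["contact_force"]@XR,o["contact_force"])
E
```

```text
clock: 4.08
tcp_pos: [0.513, 0.0184, 0.064]
orientation: [-0.551, -3.093, 0.0]
contact_force: [0.1, 0.3, 0.1]
grip_width: 0.0257
gripper_force: 0.0
clock: 4.82
tcp_pos: [0.5131, 0.0184, 0.064]
orientation: [-0.551, -3.093, -0.0]
contact_force: [-0.4, 0.3, 0.3]
grip_width: 0.0137
gripper_force: 31.7
clock: 5.58
tcp_pos: [0.5615, 0.0004, 0.064]
orientation: [0.552, 3.091, -0.0]
contact_force: [1.9, -0.3, 0.5]
grip_width: 0.0133
gripper_force: 31.7
dp [-0.041, 0.0006, 0.0021] rot [0.0001, 0.0021, -0.001]
-0.027993887014305305 -0.0006002384372636033 1.8592713720112755 [ 1.85355971 -0.3467105   0.49600119]
```

```bash
python3 -m handwheel '[{"dp":[-0.008,0,0],"delta_rot":[0,0,0]},{"dp":[-0.016,0,0],"delta_rot":[0,0,0]},{"dp":[-0.024,0,0],"delta_rot":[0,0,0]},{"dp":[-0.03,0,0],"delta_rot":[0,0,0]},{"dp":[-0.036,0,0],"delta_rot":[0,0,0]},{"dp":[-0.041,0,0],"delta_rot":[0,0,0]},{"dp":[-0.041,0,0],"delta_rot":[0,0,0]},{"dp":[-0.041,0,0],"delta_rot":[0,0,0]}]'
python3 - <<'E'
from h import *
h=RC+XR*(.013);h[2]=.062
rel(h,down(YRv)); o=status.get_obs();d=o["tcp_pos"]-RC; print(d@XR,d@YRv, o["contact_force"]@XR,o["contact_force"])
f=vision.grab_frame("wrist"); s=vision.grab_frame("side")
cv2.imwrite("pics/w2.png",np.vstack([cv2.resize(f["img"][150:480,150:490],None,fx=.9,fy=.9), np.pad(cv2.resize(s["img"][190:290,260:362],None,fx=3,fy=3),((0,0),(0,0),(0,0)))[:, :306]])[:600])
E
```

```text
clock: 6.58
tcp_pos: [0.5994, -0.0129, 0.064]
orientation: [0.55, 3.091, 0.0]
contact_force: [4.3, 1.7, -1.2]
grip_width: 0.0133
gripper_force: 31.9
dp [-0.0009, 0.0, 0.002] rot [0.0005, 0.0016, 0.0001]
0.01213671908218663 -2.4834506220552076e-05 3.440929232938508 [ 4.27396587  1.65120444 -1.17122522]
```

View pics/w2.png

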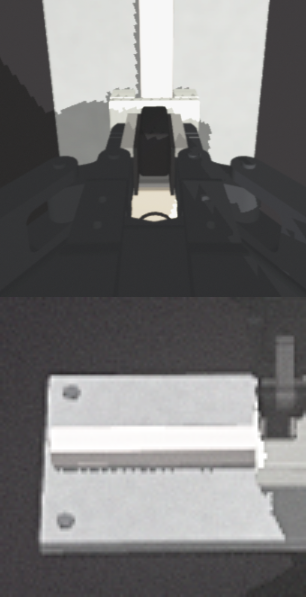

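```bash
for i in 1 2; do python3 -m handwheel '[{"dp":[-0.0007,0,0],"delta_rot":[0,0,0]},{"dp":[-0.0015,0,0],"delta_rot":[0,0,0]},{"dp":[-0.0015,0,0],"delta_rot":[0,0,0]}]' | grep -E "tcp|contact"; done
```

```text
tcp_pos: [0.5999, -0.0134, 0.064]
contact_force: [1.8, 3.0, -0.7]
tcp_pos: [0.6005, -0.0138, 0.064]
contact_force: [-2.6, 3.2, 5.0]
```

```bash
python3 -m handwheel '[{"dp":[0.0012,0,0],"delta_rot":[0,0,0]},{"dp":[0.0012,0,0],"delta_rot":[0,0,0]},{"dp":[0.0012,0,0],"delta_rot":[0,0,0]}]' 0.45
python3 -m handwheel '[{"dp":[0,0,0],"delta_rot":[0,0,0]},{"dp":[0,0,-0.03],"delta_rot":[0,0,0]},{"dp":[0,0,-0.08],"delta_rot":[0,0,0]},{"dp":[0,0,-0.12],"delta_rot":[0,0,0]},{"dp":[0.03,0.03,-0.15],"delta_rot":[0,0,0]},{"dp":[0.06,0.08,-0.15],"delta_rot":[0,0,0]},{"dp":[0.06,0.12,-0.15],"delta_rot":[0,0,0]},{"dp":[0.06,0.12,-0.15],"delta_rot":[0,0,0]}]' 0.7
python3 - <<'E'
from h import *
f=vision.grab_frame("top"); im=f["img"]
cv2.imwrite("pics/t3.png",cv2.resize(im[155:320,262:392],None,fx=3.6,fy=3.6,interpolation=cv2.INTER_CUBIC))
h=RC+XR*.062;h[2]=.064; print("expected ring px",proj(f,h))
yh=np.radians(9.8); rel([.5045,.343,.2],down([-np.sin(yh),np.cos(yh),0])); rel([.5045,.343,.2],down([np.cos(yh),np.sin(yh),0]))
E
```

```text
clock: 7.8
tcp_pos: [0.6, -0.0143, 0.0638]
orientation: [-0.552, -3.092, 0.001]
contact_force: [-0.0, 0.3, -0.3]
grip_width: 0.0385
gripper_force: 0.0
clock: 8.8
tcp_pos: [0.5855, 0.1242, 0.2139]
orientation: [0.541, 3.094, 0.003]
contact_force: [-0.2, -0.6, -0.1]
grip_width: 0.0594
gripper_force: 0.0
expected ring px [340.47602325 200.76965355]
dp [0.1519, 0.1806, 0.0138] rot [0.0, -0.0001, -0.5208]
dp [0.1519, 0.1806, 0.0138] rot [-0.0, -0.0001, 1.05]
```

View pics/t3.png

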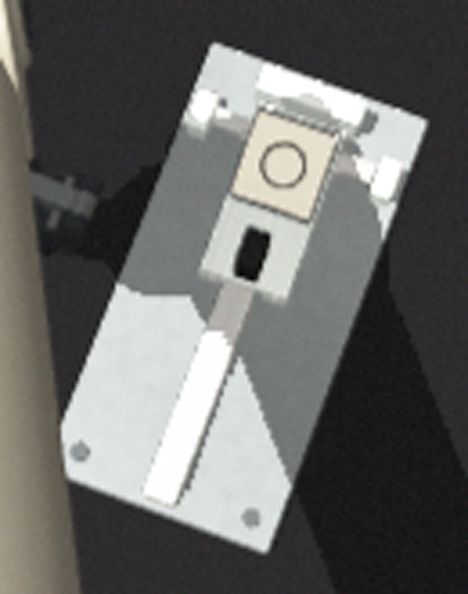

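```bash
python3 -m handwheel '[{"dp":[0.02,0.03,0],"delta_rot":[0,0,-0.1]},{"dp":[0.05,0.065,0],"delta_rot":[0,0,-0.2]},{"dp":[0.085,0.10,0],"delta_rot":[0,0,-0.3]},{"dp":[0.115,0.135,0],"delta_rot":[0,0,-0.42]},{"dp":[0.14,0.165,0],"delta_rot":[0,0,-0.521]},{"dp":[0.152,0.181,0],"delta_rot":[0,0,-0.521]},{"dp":[0.152,0.181,0],"delta_rot":[0,0,-0.521]},{"dp":[0.152,0.181,0],"delta_rot":[0,0,-0.521]}]' 0.7 |grep tcp
python3 - <<'E'
from h import *
f=vision.grab_frame("wrist"); cv2.imwrite("pics/w4.png",f["img"])
yh=np.radians(9.8); rel([.5045,.343,.1],down([-np.sin(yh),np.cos(yh),0]))
for p in ([.5045,.343,.141],[.5045,.343,.06]): print(proj(f,p))
E
```

```text
tcp_pos: [0.5064, 0.3398, 0.2139]
dp [0.0014, 0.0037, 0.1139] rot [-0.0014, 0.0002, -0.0066]
[326.40193745 252.74207923]
[325.02919692 220.93865736]
```

View pics/w4.png

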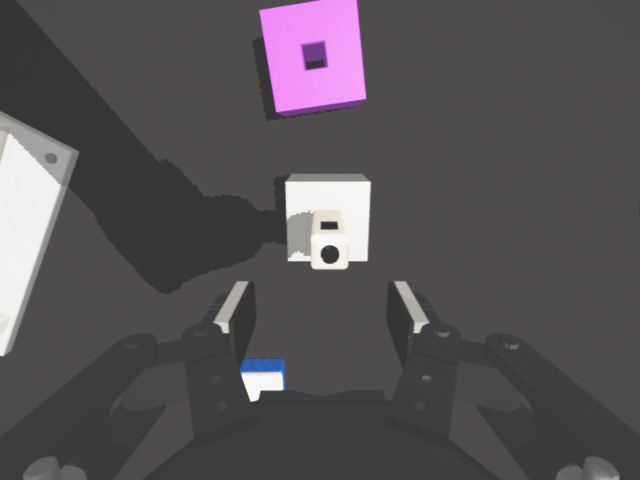

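```bash
python3 - <<'E'
from h import *
f=vision.grab_frame("wrist")
a=onz(f,(329.5,254.5),.141); print(a.round(4))
yh=np.radians(9.8); p=(a+[.5045,.343,.141])/2; p[2]=.1; rel(p,down([-np.sin(yh),np.cos(yh),0]))
E
```

```text
[0.5054 0.345  0.141 ]
dp [0.0007, 0.0044, 0.114] rot [-0.0011, 0.0002, -0.0064]
```

```bash
python3 -m handwheel '[{"dp":[0.001,0.0045,0.02],"delta_rot":[0,0,-0.006]},{"dp":[0.001,0.0045,0.05],"delta_rot":[0,0,-0.006]},{"dp":[0.001,0.0045,0.08],"delta_rot":[0,0,-0.006]},{"dp":[0.001,0.0045,0.105],"delta_rot":[0,0,-0.006]},{"dp":[0.001,0.0045,0.114],"delta_rot":[0,0,-0.006]},{"dp":[0.001,0.0045,0.114],"delta_rot":[0,0,-0.006]}]' |grep -E "tcp|contact"
python3 -m handwheel '[{"dp":[0,0,0],"delta_rot":[0,0,0]},{"dp":[0,0,0],"delta_rot":[0,0,0]},{"dp":[0,0,0],"delta_rot":[0,0,0]},{"dp":[0,0,0],"delta_rot":[0,0,0]},{"dp":[0,0,0],"delta_rot":[0,0,0]},{"dp":[0,0,0],"delta_rot":[0,0,0]},{"dp":[0,0,0],"delta_rot":[0,0,0]},{"dp":[0,0,0],"delta_rot":[0,0,0]}]' 0 50
```

```text
tcp_pos: [0.5039, 0.3456, 0.1]
contact_force: [-0.3, 0.1, 0.5]
clock: 11.7
tcp_pos: [0.5041, 0.3466, 0.1011]
orientation: [-0.273, 3.128, 0.001]
contact_force: [-0.1, -2.1, 5.3]
grip_width: 0.0235
gripper_force: 51.4
```

```bash
python3 -m handwheel '[{"dp":[0,0.001,-0.01],"delta_rot":[0,0,0]},{"dp":[0,0.001,-0.03],"delta_rot":[0,0,0]},{"dp":[0,0.001,-0.05],"delta_rot":[0,0,0]},{"dp":[0,0.001,-0.075],"delta_rot":[0,0,0]},{"dp":[0,0.001,-0.10],"delta_rot":[0,0,0]},{"dp":[0,0.001,-0.12],"delta_rot":[0,0,0]},{"dp":[0,0.001,-0.13],"delta_rot":[0,0,0]},{"dp":[0,0.001,-0.13],"delta_rot":[0,0,0]},{"dp":[0,0.001,-0.13],"delta_rot":[0,0,0]}]'
python3 - <<'E'
from h import *
f=vision.grab_frame("wrist"); s=vision.grab_frame("side"); o=status.get_obs(); R0=R.from_rotvec(o["orientation"]).as_matrix()
for z in (41,-90+50,-90+14,-90): 
    p=o["tcp_pos"]-R0[:,2]*z/1000; print(z,proj(f,p).round(1),proj(s,p).round(1))
u,v=proj(s,o["tcp_pos"]).astype(int); x0,y0=max(0,u-50),max(0,v-70)
print(x0,y0); c=cv2.resize(s["img"][y0:y0+150,x0:x0+100],None,fx=4,fy=4,interpolation=cv2.INTER_CUBIC)
o2=np.zeros((600,800,3),np.uint8); o2[:c.shape[0],:400]=c; w=cv2.resize(f["img"],(400,300)); o2[:300,400:]=w; cv2.imwrite("pics/g5.png",o2)
T=np.array([np.sin(np.radians(20))*-1])[0]
zt=-np.sin(np.radians(20))*XR+np.cos(np.radians(20))*np.array([0,0,1])
tile=RC+XR*.062+[0,0,.064]; print("tile",tile.round(4))
yv=R0[:,1]; z=-zt; # min rotation taking tool z to -zt
Rt=R.align_vectors([z],[R0[:,2]])[0].as_matrix()@R0
rel(tile+zt*(.090+.05),Rt,half=False)
E
```

```text
clock: 12.82
tcp_pos: [0.5028, 0.347, 0.229]
orientation: [0.273, -3.128, 0.001]
contact_force: [-0.2, -0.1, -0.9]
grip_width: 0.0236
gripper_force: 50.6
41 [320.5 384.6] [232.9  24.3]
-40 [320.6 276.1] [238.2  62.7]
-76 [320.7 253.2] [240.4  78.4]
-90 [320.7 246.2] [241.2  84.3]
185 0
tile [ 0.6462 -0.0301  0.064 ]
dp [-0.0344, -0.3721, 0.0337] rot [0.1747, -0.3033, -0.0]
```

View pics/g5.png

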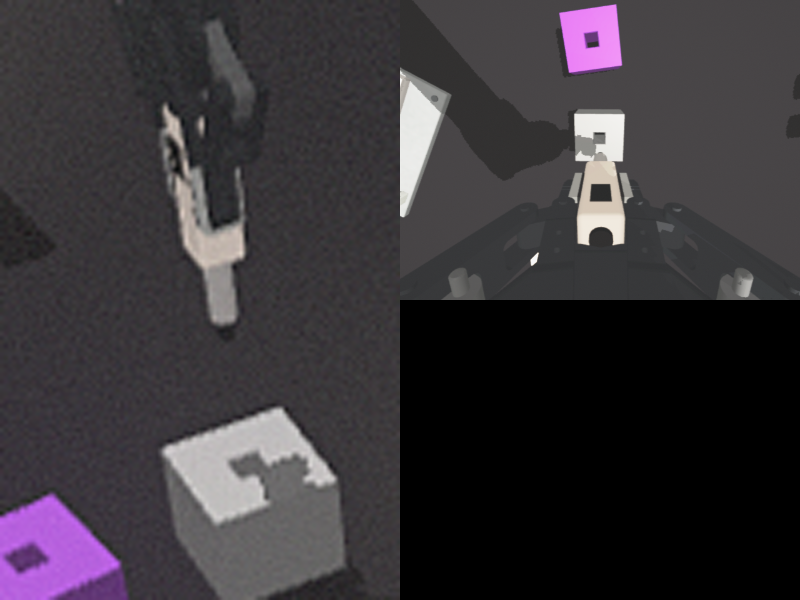

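```bash
python3 -m handwheel '[{"dp":[0,-0.02,0],"delta_rot":[0,0,0]},{"dp":[0,-0.055,0],"delta_rot":[0.02,-0.034,0]},{"dp":[-0.005,-0.095,0],"delta_rot":[0.04,-0.069,0]},{"dp":[-0.01,-0.135,0],"delta_rot":[0.06,-0.104,0]},{"dp":[-0.015,-0.18,0],"delta_rot":[0.085,-0.147,0]},{"dp":[-0.02,-0.225,0],"delta_rot":[0.11,-0.19,0]},{"dp":[-0.025,-0.27,0],"delta_rot":[0.135,-0.234,0]},{"dp":[-0.03,-0.31,0.01],"delta_rot":[0.155,-0.269,0]},{"dp":[-0.033,-0.345,0.02],"delta_rot":[0.17,-0.295,0]},{"dp":[-0.034,-0.365,0.03],"delta_rot":[0.175,-0.303,0]},{"dp":[-0.034,-0.372,0.034],"delta_rot":[0.175,-0.303,0]},{"dp":[-0.034,-0.372,0.034],"delta_rot":[0.175,-0.303,0]}]'
python3 -m handwheel '[{"dp":[0,0,0],"delta_rot":[0,0,0]},{"dp":[0,0,0],"delta_rot":[0,0,0]}]'
cat >> h.py <<'E'
def tilerel(h):
    o=status.get_obs(); R0=R.from_rotvec(o["orientation"]).as_matrix()
    zt=-np.sin(np.radians(20))*XR+np.cos(np.radians(20))*np.array([0,0,1]); tile=RC+XR*.062+[0,0,.064]
    Rt=R.align_vectors([-zt],[R0[:,2]])[0].as_matrix()@R0
    rel(tile+zt*(.090+h),Rt,half=False); return tile,zt,R0,o["tcp_pos"]
E
python3 - <<'E'
from h import *
tile,zt,R0,p=tilerel(.01); print(status.get_obs()["joints"].round(2) if hasattr(status.get_obs()["joints"],'round') else 0)
f=vision.grab_frame("side"); t=vision.grab_frame("top")
print("tile",proj(f,tile),proj(t,tile),"tip",proj(f,p+R0[:,2]*.09),proj(t,p+R0[:,2]*.09))
a=cv2.resize(f["img"][150:290,320:440],None,fx=3.3,fy=4.2/4.2*3.3,interpolation=cv2.INTER_CUBIC); b=cv2.resize(t["img"][155:275,290:410],(400,400),interpolation=cv2.INTER_CUBIC)
o=np.zeros((600,800,3),np.uint8); o[:a.shape[0],:a.shape[1]]=a; o[:400,400:]=b; cv2.imwrite("pics/p6.png",o)
E
```

```text
clock: 14.42
tcp_pos: [0.6009, -0.014, 0.1958]
orientation: [-0.243, 2.807, -0.211]
contact_force: [-0.0, 0.3, -1.6]
grip_width: 0.0236
gripper_force: 50.6
clock: 14.68
tcp_pos: [0.6015, -0.0121, 0.1963]
orientation: [-0.247, 2.806, -0.21]
contact_force: [-0.1, -1.3, -0.9]
grip_width: 0.0235
gripper_force: 50.6
dp [0.0008, -0.0013, 0.0408] rot [0.0012, 0.0021, -0.0]
[-0.45  0.29  0.33  2.05  0.14  0.51  1.49]
tile [380.80848517 224.15448369] [340.47602325 200.76965355] tip [372.6078689  205.28331937] [337.4462978 202.0747242]
```

View pics/p6.png

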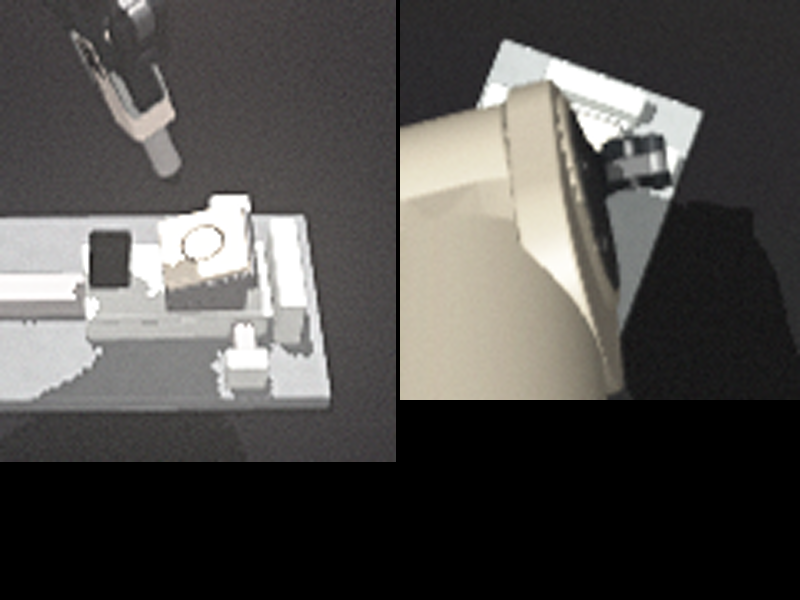

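```bash
python3 -m handwheel '[{"dp":[0.001,-0.001,0.015],"delta_rot":[0,0.002,0]},{"dp":[0.001,-0.001,0.03],"delta_rot":[0,0.002,0]},{"dp":[0.001,-0.001,0.041],"delta_rot":[0,0.002,0]},{"dp":[0.001,-0.001,0.041],"delta_rot":[0,0.002,0]},{"dp":[0.001,-0.001,0.041],"delta_rot":[0,0.002,0]}]' | grep -E "tcp|conta"
cat > q.py <<'E'
from h import *
import time
tile,zt,R0,p=tilerel(0); o=status.get_obs(); print("axial force",np.dot(o["contact_force"],zt).round(2),np.round(o["contact_force"],2))
E
python3 q.py
python3 - <<'E'
from h import *
tile,zt,R0,p=tilerel(0)
f=vision.grab_frame("side");w=vision.grab_frame("wrist"); print("tile",proj(f,tile),"tip",proj(f,p+R0[:,2]*.09), proj(w,tile))
a=cv2.resize(f["img"][150:290,320:440],None,fx=4,fy=4,interpolation=cv2.INTER_CUBIC); cv2.imwrite("pics/p7.png",a)
E
```

```text
tcp_pos: [0.6138, -0.0193, 0.1573]
contact_force: [-0.2, -0.2, -1.5]
dp [-0.0006, 0.0008, 0.0094] rot [0.0003, -0.0008, -0.0]
axial force -1.34 [-0.21 -0.2  -1.47]
dp [-0.0006, 0.0008, 0.0094] rot [0.0003, -0.0008, -0.0]
tile [380.80848517 224.15448369] tip [379.26385314 221.39411031] [322.12868675 241.95451589]
```

View pics/p7.png

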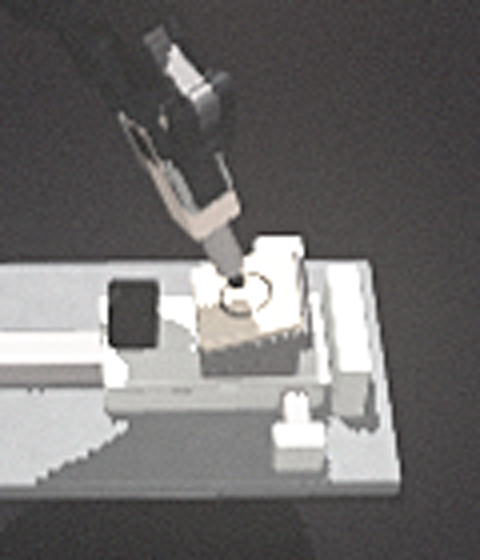

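```bash
python3 -m handwheel '[{"dp":[-0.0005,0.001,0.003],"delta_rot":[0,0,0]},{"dp":[-0.0005,0.001,0.006],"delta_rot":[0,0,0]},{"dp":[-0.0005,0.001,0.009],"delta_rot":[0,0,0]},{"dp":[-0.0005,0.001,0.011],"delta_rot":[0,0,0]},{"dp":[-0.0005,0.001,0.011],"delta_rot":[0,0,0]},{"dp":[-0.0005,0.001,0.011],"delta_rot":[0,0,0]}]' | grep -E "tcp|conta"; python3 q.py
python3 -m handwheel '[{"dp":[0,0,0.0015],"delta_rot":[0,0,0]},{"dp":[0,0,0.003],"delta_rot":[0,0,0]},{"dp":[0,0,0.003],"delta_rot":[0,0,0]},{"dp":[0,0,0.003],"delta_rot":[0,0,0]}]' | grep -E "tcp|conta"; python3 q.py
```

```text
tcp_pos: [0.6176, -0.0194, 0.1471]
contact_force: [-1.0, 0.7, 0.9]
dp [-0.0002, -0.0003, -0.0015] rot [0.0005, -0.0007, 0.0]
axial force 1.27 [-1.03  0.69  0.91]
tcp_pos: [0.6186, -0.0197, 0.1442]
contact_force: [-1.5, 0.3, 1.1]
dp [-0.0001, -0.0003, -0.0045] rot [0.0005, -0.0007, 0.0]
axial force 1.53 [-1.51  0.25  1.08]
```

```bash
for i in 1 2 3; do python3 -m handwheel '[{"dp":[0,0,0],"delta_rot":[0,0,0]},{"dp":[0,0,0],"delta_rot":[0,0,0]}]' >/dev/null; python3 q.py; done
```

```text
dp [-0.0001, -0.0004, -0.0045] rot [0.0005, -0.0007, -0.0]
axial force 1.78 [-2.11  2.    0.92]
dp [-0.0002, -0.0003, -0.0046] rot [0.0005, -0.0007, 0.0]
axial force 1.68 [-1.2   0.47  1.31]
dp [-0.0002, -0.0003, -0.0046] rot [0.0005, -0.0008, 0.0]
axial force 0.81 [-0.63  0.44  0.59]
```

Contact is about 2.7 N with the nose about 4.5 mm in, steady and on target.

```bash
python3 -c "
from bench import r
print(r.hand_in())"
```

```text
the job is handed in; nothing more can be done
None
```

I handed the job in with the carriage clicked home and the probe held in the ring, square to the tile: about 2.5–3 N by the wrist force and about 4.5 mm nose travel worked out from the tool position. The hand-in gave no verdict.

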